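Seat the last tapered leg of a tea table

ROBOT

A 6-joint arm with a two-finger parallel gripper is mounted at the origin on the work surface. World frame = base frame: x ahead of the robot, y to its left, z up, the work surface at z = 0. Lengths are in m, angles in rad, forces in N, time in s.
With the tool pointing down it reaches from about 0.375 to 0.925 m from the base axis. Payload 5.7 kg.
Tool frame: the origin (TCP) lies midway between the tips of the shut fingers; the grasp point (between the pads) lies 19 mm behind it; z points along the fingers, y is the line along which they close (so a half turn about z gives the same grasp; the last joint's range is limited). The gripper opens to 85 mm and grips with 20 to 120 N. Pads are 22 mm wide; open, the fingers measure 114 mm over their backs; the gripper's body (76 mm by 85 mm) begins 54 mm behind the grasp point. The pads swing forward as they close: fully open they stand 13 mm farther back than shut.
Start: joints at [-1.446, 0.359, 1.51, -0, 1.272, -0.115], TCP at [0.142, -0.583, 0.231] pointing down, gripper open.
Joint ranges: [-2.97, 2.97], [-1.01, 2.36], [0.21, 2.38], [-0.96, 4.11], [0.2, 2.71], [-2.98, 2.98]. Speed limits (rad/s): [2.39, 2.39, 3.14, 3.14, 3.14, 3.14].

INTERFACE

Orientations are given as a unit quaternion [w, x, y, z].
In Python, from plant import read_state, vision, job, masks_of gives the robot as it stands.
- The arm moves only by the tool jog_arm, never from a script. Its argument "increments" is a list of rows, each a list of 4 numbers: the shift along the tool's x, y, z in m, then the turn about the tool's z in rad. In form: [[dx, dy, dz, twist], ...]. A call has 1 to 12 rows; each row shifts and turns the commanded pose from where the row before left it, along the tool's axes as they then stand; what a row does not reach is not made up. A row lasts 1/8 s, in which the tool goes at most 62.5 mm and 10.7 degrees, less where a joint would pass 70% of its speed; a pose out of reach is approached as far as the arm can. A call with a gripper value outside its range is refused whole. "claw" is the closure, from 0 (fully open) to 1 (shut), set as the call begins (left out, the last holds). The fingers move at their own pace and stop on an object; the grip force is fixed at half the most. Time passes only in rows, so rows that do not move let the fingers close. It gives the time, the measured TCP pose, the force, the opening and the grip force at its end, in the units of the state.
- read_state(): the state, without advancing time (a new reading comes with each control period).
- vision.read_camera(name): name is "side" or "top" or "wrist"; returns a dict with "color" (420x560x3 uint8, red, green, blue), "intrinsics" (3x3 intrinsics, pixels), "extrinsics" (4x4, takes a point from world to camera coordinates). Camera axes: x right, y down, z forward; pixel columns grow to the right and rows downward; lengths in m; the calibration is good to about 2 mm. A picture is of the moment at which its call begins. There is no depth.
- job.close_job(): hands the job in; it is judged then, once.
Trained networks look in a picture, given as the dict that the camera call returned (one of the last four; its "shot" number tells which), for a name from the list of things; names that differ only in an ending like _2 or _b are one class to them, and where a whole thing is asked for, a point or a joint stands for the part that bears it (a point fixed in the world has none). Each returns a list of dicts, best first, with "score" (0 to 1); they miss things now and then, are a little off and sometimes report something else, mostly with a low value. They report only what shows in the picture. A call takes as long as a camera call. They do not tell look-alikes from the thing itself.
- masks_of(picture, name): "mask" (420x560 bool, what is visible of it) and "bbox" ([left, top, right, bottom] in pixels, round what is visible of it).
The state is a dict: "clock": time; "qpos": joint angles; "joint_vel": joint speeds; "effort": joint torques, N m; "ee_pos": TCP position; "tcp_rot": TCP orientation; "contact_force": force on the tool from outside, world axes, zero at the start; "wrist_torque": the same for the moment, N m; "gripper_width": finger opening in m; "grip_force": force on a finger pad.
Only numpy, scipy, OpenCV 4.12 (cv2) and the standard library are available. Lean on these libraries where they do the work, as an engineer would, in place of code of your own. Each camera call takes 0.05 s, during which the arm holds its last target. There are 200 camera calls.

TASK

The small tea table lies upside down and lacks one leg. Take the slim leg that matches the three fitted ones out of the rack, stand its tapered end in the raised wooden bush of the empty corner block, and with the leg press the stiff bush down until you feel it bottom on its hidden ledge, without forcing it any harder then. Leave the leg standing upright by itself, snug in its taper, and leave everything else where it is.

Things in the scene. Friction and masses are not known exactly. Their poses are not given: they have to be found in the camera images.
- leg: loose slim turned wooden leg, 150 mm long, about 140 g, standing in one of the rack's holes, tapered end down. Origin: centre of the tapered tip; z up the leg. From the tip: taper from 28 to 48 mm diameter over 32 mm; collar of 58 mm diameter at 36 to 44 mm, resting on the rack; round shaft of 30 mm diameter from 56 mm to the flat end at 150 mm (grip its upper part)
- stout_leg: the wrong leg, to be left in the rack: shorter and thicker, 120 mm long, shaft 44 mm thick, foot 54 mm; it stands in the other hole of the rack (which hole is which varies). Origin at its tip, as for the slim leg
- rack: fixed plywood block 90 x 200 x 45 mm with two square through holes, 53 mm wide, at y = -50 and +50 mm; origin under its centre, z up
- tea_table: fixed small octagonal tea table lying upside down, 330 mm across. Origin: centre of its underside on the bench, z up. Panel up to 14 mm; four round corner blocks of 74 mm diameter at x, y = +-80 mm, up to 84 mm; apron rails between them. Three blocks carry fitted legs that rise to 205 mm; the block at x = -80, y = -80 mm is empty and holds the bush
- socket (a point): centre of the top face of the empty corner block, 84 mm above the bench; axes as the tea table's. The rim of the bottomed bush lies between 2 mm below it and 10 mm above it. Over 40 N between the leg and the tea table with its bush splits the joint
- bush: turned wooden bush in the empty corner block, 60 mm tall, 57 mm across, origin on its axis 40 mm below its rim, z up. It slides straight down only, under about 10 N, and stays where it is left. From its start it has 4 to 20 mm to go until it stops hard on a hand-cut ledge inside the block; how far cannot be seen, only felt as the force climbs
- bush_rim (a point): centre of the bush's upper rim, 40 mm above its origin, z up; 2 to 30 mm proud of the block at the start. The tapered bore matches the leg: 46 mm diameter at the rim, half angle 17 degrees. With the leg nested, the leg's tip lies about 29 mm (27 to 31) below the rim
- sanding_block: cork sanding block, 75 x 45 x 27 mm, lying inside the apron of the tea table; origin under its centre; leave it where it is
- mallet: wooden mallet lying down, head 100 x 60 x 60 mm, handle 24 mm thick and 175 mm long; origin under the head; leave it where it is
- glue: white glue bottle, 64 mm wide, 170 mm tall; origin under its centre; leave it where it is
- vase: dark turned vase, 90 mm wide, 140 mm tall; origin under its centre; leave it where it is
- driver: screwdriver lying on the bench; origin under its middle; leave it where it is
- tin: plain steel tin, 80 mm wide, 100 mm tall; origin under its centre; leave it where it is
- clamp: bar clamp lying on the bench, 290 mm long, 68 mm high; origin under its middle; leave it where it is
Not all that is in view belongs to the job. Leave any red look-alike of the leg alone. What is shaped like the rack but green is not meant.

How it is judged:
By the outcome, as a careful person would: the job done as asked, in the order asked, and still so for the second after the job is handed in, with the robot touching nothing.
It also fails if it takes over 50 s, if anything falls off the work surface, if the arm or the gripper's body presses on something with over 40 N, if the wrist force passes 120 N, or if a joint passes its speed limit or range.

## Working session

There is one attempt and no reset: what is moved stays moved. The work goes in short steps, Python scripts to look and compute and a tool call to move; the robot and the scene stay as the last step left them, time stands still between calls to the robot, and variables do not carry over. Pictures are saved under pics/ and viewed, at most 10 in all, crops included, and the job is handed in when it is done.

Besides the shell and the picture viewer there is one more tool, called after "Emit:" by a JSON object that holds its "name" and its "arguments". jog_arm: Moves the arm, as the interface text tells. Its arguments: {"type":"object","properties":{"increments":{"type":"array","items":{"type":"array","items":{"type":"number"}}},"claw":{"type":"number"}},"required":["increments"]}

```bash
mkdir -p pics
cat > h.py <<'E'
import numpy as np, cv2
from plant import read_state, vision, job, masks_of
def ray(p,u,v):
    K=np.array(p["intrinsics"]);E=np.array(p["extrinsics"]);R=E[:3,:3];c=-R.T@E[:3,3]
    d=R.T@np.linalg.inv(K)@np.array([u,v,1.]);return c,d/np.linalg.norm(d)
def atz(p,u,v,z):
    c,d=ray(p,u,v);return c+d*(z-c[2])/d[2]
def proj(p,X):
    E=np.array(p["extrinsics"]);q=np.array(p["intrinsics"])@(E[:3,:3]@np.array(X)+E[:3,3]);return q[:2]/q[2]
def save(im,n): cv2.imwrite("pics/"+n,im[:,:,::-1])
E
python3 - <<'E'
from h import *
ps={n:vision.read_camera(n) for n in("side","top")}
save(np.vstack([ps["side"]["color"],ps["top"]["color"]])[:, :],"a.png")
im=cv2.imread("pics/a.png");cv2.imwrite("pics/a.png",cv2.hconcat([im[:420],im[420:]])[:, :]) 
im=cv2.imread("pics/a.png");cv2.imwrite("pics/side0.png",im[:,:560]);cv2.imwrite("pics/top0.png",im[:,560:])
for k,p in ps.items():
    for n in("leg","stout_leg","rack","bush","tea_table"):
        for r in masks_of(p,n)[:3]:
            m=r["mask"];v,u=np.nonzero(m);print(k,n,round(r["score"],2),np.round(r["bbox"]),u.mean().round(1),v.mean().round(1),p["color"][m].mean(0).round())
    print(k,np.linalg.inv(p["extrinsics"])[:3].round(2).tolist(), np.array(p["intrinsics"])[0,0])
print(read_state())
E
```

```text
side leg 0.81 [328. 144. 348. 182.] 337.9 164.0 [165. 106.  63.]
side leg 0.65 [356. 128. 379. 166.] 366.3 150.1 [182.  52.  40.]
side stout_leg 0.55 [311. 167. 330. 199.] 317.5 183.0 [167. 107.  63.]
side rack 0.67 [338. 237. 349. 255.] 344.7 244.6 [ 71. 155.  73.]
side rack 0.63 [294. 157. 356. 219.] 324.9 192.9 [185. 144. 102.]
side bush 0.74 [248. 214. 267. 237.] 257.3 224.1 [199. 149.  98.]
side tea_table 0.96 [157. 165. 276. 299.] 215.1 241.7 [143.  92.  57.]
side tea_table 0.31 [272. 116. 299. 163.] 283.8 140.9 [100.  64.  43.]
side [[-0.68, -0.58, 0.45, 0.01], [-0.73, 0.53, -0.43, 0.45], [0.01, -0.62, -0.79, 1.01]] 429.1432647346898
top leg 0.79 [377. 245. 400. 266.] 388.1 253.9 [164.  41.  35.]
top leg 0.54 [346. 207. 366. 227.] 356.8 216.7 [134.  88.  55.]
top stout_leg 0.72 [315. 207. 338. 231.] 326.0 219.2 [149.  98.  61.]
top rack 0.87 [304. 205. 371. 236.] 338.7 220.9 [166. 132.  95.]
top rack 0.86 [297. 276. 371. 312.] 332.2 292.0 [ 69. 150.  76.]
top rack 0.37 [178. 154. 277. 250.] 227.4 199.4 [105.  69.  44.]
top bush 0.71 [245. 210. 263. 228.] 252.8 217.3 [156. 119.
[... 253 characters left out ...]
': 0.6, 'qpos': array([-1.44611923e+00,  3.58765827e-01,  1.51040321e+00, -2.49726374e-05,
        1.27251350e+00, -1.15100367e-01]), 'joint_vel': array([-0.00037259, -0.00143738,  0.00110145, -0.00058323, -0.00094946,
        0.00161222]), 'effort': array([-9.72655034e-04, -5.27289605e+01, -2.78916192e+01, -3.76815633e-04,
        2.03375574e-03,  1.47501936e-05]), 'ee_pos': array([ 0.14247083, -0.58280115,  0.23128592]), 'tcp_rot': array([-4.48832566e-05,  9.92821510e-01,  1.19605382e-01, -1.21498455e-05]), 'contact_force': array([-0.29889674,  0.64592151,  1.37136303]), 'wrist_torque': array([ 0.00217665, -0.03503613,  0.01105041]), 'grip_force': 0.0, 'gripper_width': 0.08550517269153003}
```

View pics/side0.png

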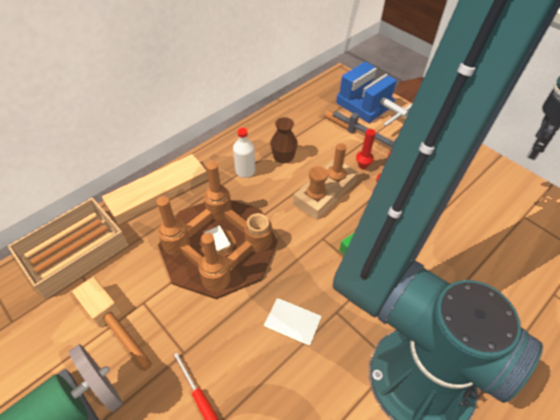

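View pics/top0.png

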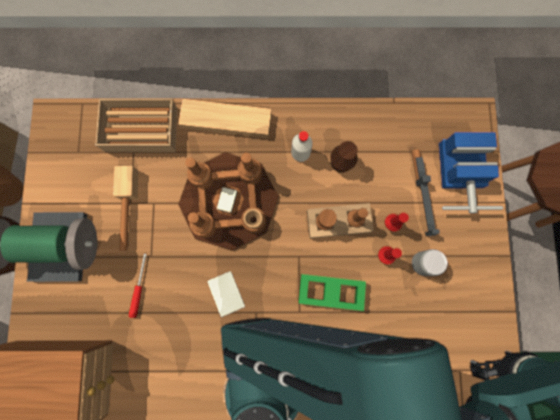

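Look-alikes for the leg: the slim natural leg in the tan rack (top 357,217; side 338,164), the stout leg (top 326,219; side 317,183), and two red ones (top 396,222 and 388,254). The green rack is at top (332,292). The empty bush is at top (253,217), side (258,224). I choose the slim natural leg at (357,217), and will measure and check it in a close crop.

```bash
cat >> h.py <<'E'
from scipy.optimize import least_squares
def hullbox(p,x,y,rings):
    t=np.linspace(0,2*np.pi,40);P=[proj(p,[x+r*np.cos(a),y+r*np.sin(a),z]) for r,z in rings for a in t]
    P=np.array(P);return np.r_[P.min(0),P.max(0)]
def tri(obs):
    A=np.zeros((3,3));b=np.zeros(3)
    for p,u,v in obs:
        c,d=ray(p,u,v);M=np.eye(3)-np.outer(d,d);A+=M;b+=M@c
    return np.linalg.solve(A,b)
E
python3 - <<'E'
from h import *
s=vision.read_camera("side");t=vision.read_camera("top")
def best(p,n,near):
    return min(masks_of(p,n),key=lambda r:np.hypot(*(np.array([(r["bbox"][0]+r["bbox"][2])/2,(r["bbox"][1]+r["bbox"][3])/2])-near)))
bs=best(s,"leg",(338,163));bt=best(t,"leg",(356,217))
sb=best(s,"bush",(258,225));tb=best(t,"bush",(253,218))
print(bs["bbox"],bt["bbox"],sb["bbox"],tb["bbox"])
rl=[(.015,.159),(.015,.065),(.029,.053),(.029,.045)]
f=lambda q:np.r_[hullbox(s,*q,rl)-bs["bbox"],hullbox(t,*q,rl)-bt["bbox"]]
r=least_squares(f,[.5,-.2],loss="soft_l1");print("leg",r.x,f(r.x).round(1))
# bush: visible proud part, rim z free
g=lambda q:np.r_[hullbox(s,q[0],q[1],[(.0285,q[2]),(.0285,.084)])-sb["bbox"],hullbox(t,q[0],q[1],[(.0285,q[2]),(.0285,.084)])-tb["bbox"]]
r=least_squares(g,[.5,.05,.1],loss="soft_l1",x_scale=.01);print("bush",r.x,g(r.x).round(1))
for n,nr in(("stout_leg",((317,183),(326,219))),):
    a=best(t,n,nr[1]);rr=[(.022,.129),(.027,.05)]
    h=lambda q:hullbox(t,*q,rr)-a["bbox"]
    print(n,least_squares(h,[.5,-.1]).x)
a=cv2.resize(s["color"][120:240,240:400],(640,480),interpolation=2);b=cv2.resize(t["color"][190:280,240:420],(640,320),interpolation=2)
save(np.hstack([cv2.resize(a,(400,300)),cv2.resize(b,(400,300))]),"c1.png")
E
```

```text
[331.2, 144.8, 345.8, 180.6] [345.9, 208.1, 365.2, 223.9] [247.4, 214.0, 269.8, 236.3] [245.9, 211.2, 265.9, 227.6]
leg [ 0.53116494 -0.28933035] [-5.  -1.6 -0.1  0.6 -0.4 -0.   1.7  4. ]
bush [0.53015601 0.02288532 0.06435401] [ 0.9  0.7 -0.   0.   0.5 -2.6 -0.8  0. ]
stout_leg [ 0.52838089 -0.199034  ]
```

View pics/c1.png

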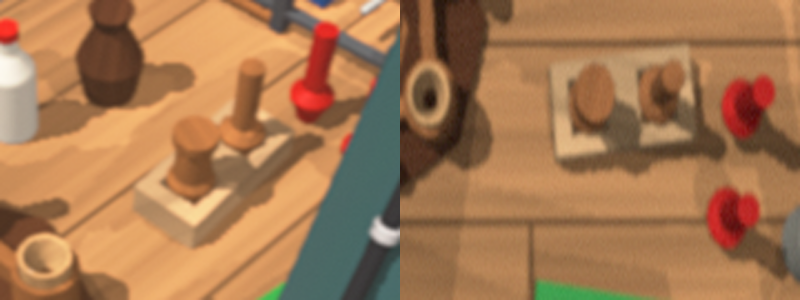

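Crop confirms: the slim leg stands in the right-hand hole of the tan rack (side crop 247,100; top crop 662,85), the stout one left of it, red ones further right. Bush rim centre is near side (258,221), top (253,218). Moving above the leg.

Emit:
{"name": "jog_arm", "arguments": {"increments": [[0.025, -0.011, -0.01, 0], [0.05, -0.0217, -0.01, 0], [0.05, -0.0217, -0.01, 0], [0.05, -0.0217, 0, 0], [0.05, -0.0217, 0, 0], [0.05, -0.0217, 0, 0], [0.05, -0.0217, 0, 0], [0.05, -0.0217, 0, 0], [0.05, -0.0217, 0, 0], [0.0228, -0.0094, 0, 0], [0, 0, 0, 0]], "claw": 0}}

```text
clock: 2.33
ee_pos: [0.5327, -0.2868, 0.2612]
tcp_rot: [-0.0, 0.993, 0.121, 0.0]
contact_force: [-0.7, 0.1, -0.7]
gripper_width: 0.085
grip_force: 0.0
```

Run:
```python
from h import *
w=vision.read_camera("wrist");s=vision.read_camera("side");t=vision.read_camera("top")
st=read_state();print(st["ee_pos"],st["tcp_rot"],st["contact_force"])
for n in("leg","stout_leg","bush"):
  for k,p in(("w",w),("s",s),("t",t)):
    for r in masks_of(p,n)[:2]:
        v,u=np.nonzero(r["mask"]);print(k,n,r["score"],r["bbox"],u.mean(),v.mean(),p["color"][r["mask"]].mean(0).round())
E_=np.linalg.inv(w["extrinsics"]);print(E_.round(3),w["intrinsics"])
print("bushrim",tri([(s,258.4,221.2),(t,253.5,218.5)]))
print("leg top proj",proj(w,[.531,-.288,.159]))
save(w["color"],"w1.png")
```

```text
[ 0.5305865  -0.28854675  0.26119843] [ 8.00333147e-06  9.92846945e-01  1.19393512e-01 -3.63306793e-04] [ 0.83062788 -0.54750195 -0.20572913]
w leg 0.97 [363.5, 185.0, 436.6, 258.6] 398.2125959079284 220.60262148337597 [195.  48.  45.]
w leg 0.76 [320.5, 254.4, 371.3, 345.8] 346.8432809773124 296.72914485165796 [173.  52.  45.]
t leg 0.82 [383.7, 211.8, 411.0, 231.3] 395.7911392405063 220.5632911392405 [182.  47.  41.]
t leg 0.63 [379.9, 245.0, 390.2, 261.5] 384.41379310344826 250.95689655172413 [155.  47.  39.]
w stout_leg 0.98 [149.9, 138.2, 230.5, 206.7] 192.09465449804432 171.49569752281616 [195. 134.  87.]
s stout_leg 0.87 [309.5, 165.5, 327.5, 201.4] 317.1666666666667 183.02564102564102 [193. 126.  75.]
t stout_leg 0.81 [314.6, 209.8, 339.3, 230.3] 325.86309523809524 218.96130952380952 [188. 124.  78.]
s bush 0.73 [248.8, 212.9, 269.1, 235.8] 257.5416666666667 223.9388888888889 [226. 178. 117.]
s bush 0.23 [76.7, 276.2, 150.9, 368.2] 108.53118609406953 316.76942740286296 [221. 177. 115.]
t bush 0.71 [244.9, 209.3, 260.7, 225.6] 252.88584474885846 217.6986301369863 [187. 146.  99.]
[[ 0.241 -0.926 -0.29   0.607]
 [-0.971 -0.23  -0.071 -0.268]
 [-0.001  0.299 -0.954  0.403]
 [ 0.     0.     0.     1.   ]] [[312.83557755   0.         285.2770431 ]
 [  0.         312.83557755 204.08500872]
 [  0.           0.           1.        ]]
bushrim [0.52500833 0.02849966 0.10365486]
leg top proj [286.54191153 206.27104591]
```

View pics/w1.png

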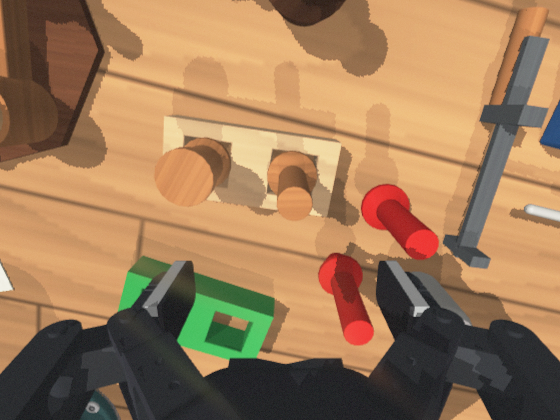

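The wrist view shows the slim leg's top face at about (295,204), its collar at (292,172), stout leg top at (187,175), the red legs at right (clear of the fingers).

Run:
```python
from h import *
w=vision.read_camera("wrist")
for n,u,v,z in(("top",295,204,.159),("collar",292,172,.053),("stouttop",187,176,.129),("red1top",422,243,.15),("red2top",357,332,.15)):print(n,atz(w,u,v,z).round(4))
c=atz(w,295,204,.159);print("tcp proj",proj(w,read_state()["ee_pos"]))
g=cv2.resize(w["color"][130:230,240:350],(770,560)[:2] and (660,600),interpolation=2);save(g,"w2.png")
R=np.array([[.971,.237],[.237,-.971]]);print(R@(c[:2]-read_state()["ee_pos"][:2]))
```

```text
top [ 0.533  -0.2958  0.159 ]
collar [ 0.5377 -0.2942  0.053 ]
stouttop [ 0.5265 -0.1987  0.129 ]
red1top [ 0.522  -0.4145  0.15  ]
red2top [ 0.4182 -0.3875  0.15  ]
tcp proj [285.33072223 264.13070924]
[-0.00011713  0.00780027]
```

View pics/w2.png

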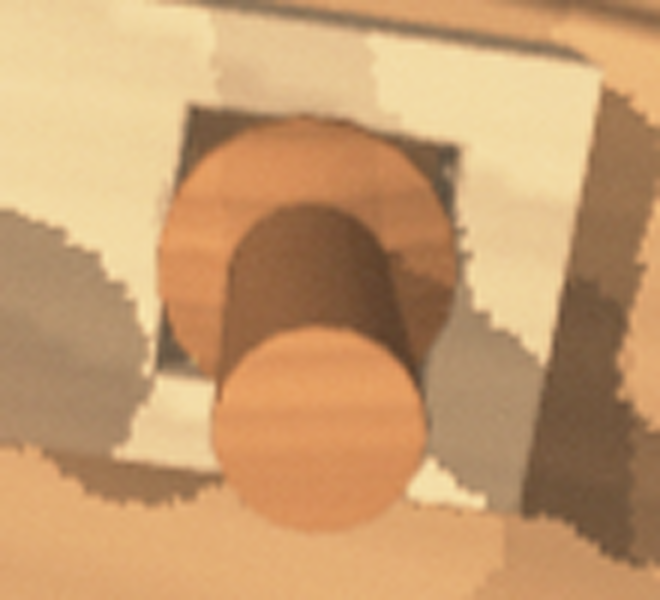

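Leg top centre is at crop (320,430), upright over its collar. Descend and grip; the rack lies clear.

Emit:
{"name": "jog_arm", "arguments": {"increments": [[0.002, 0.0065, 0, 0], [0, 0, 0.04, 0], [0, 0, 0.04, 0], [0, 0, 0.04, 0], [0, 0, 0.026, 0], [0, 0, 0, 0]]}}

```text
clock: 3.72
ee_pos: [0.5336, -0.2931, 0.1131]
tcp_rot: [-0.002, 0.993, 0.12, -0.002]
contact_force: [-0.7, 0.4, 0.8]
gripper_width: 0.0853
grip_force: 0.0
```

Emit:
{"name": "jog_arm", "arguments": {"increments": [[0, 0, 0, 0], [0, 0, 0, 0], [0, 0, 0, 0], [0, 0, 0, 0], [0, 0, 0, 0], [0, 0, 0, 0]], "claw": 1}}

```text
clock: 4.47
ee_pos: [0.5355, -0.294, 0.1165]
tcp_rot: [0.0, 0.993, 0.12, 0.001]
contact_force: [-0.8, 1.7, 7.2]
gripper_width: 0.029
grip_force: 58.7
```

Emit:
{"name": "jog_arm", "arguments": {"increments": [[0, 0, -0.015, 0], [0, 0, -0.04, 0], [0, 0, -0.045, 0], [0, 0, -0.04, 0], [0, 0, -0.01, 0], [0.0045, -0.02, 0, 0], [0.009, -0.041, 0, 0], [0.009, -0.041, 0, 0], [0.009, -0.041, 0, 0], [0.009, -0.041, 0, 0], [0.009, -0.041, 0, 0], [0.0045, -0.019, 0, 0]]}}

```text
clock: 5.98
ee_pos: [0.5271, -0.0408, 0.2633]
tcp_rot: [-0.001, 0.993, 0.121, -0.002]
contact_force: [0.5, -0.2, -2.3]
gripper_width: 0.029
grip_force: 59.6
```

Run:
```python
from h import *
w=vision.read_camera("wrist");s=vision.read_camera("side");t=vision.read_camera("top")
st=read_state();print(st["ee_pos"],st["tcp_rot"],st["contact_force"],st["gripper_width"])
for n in("leg","bush","tea_table"):
  for k,p in(("w",w),("s",s),("t",t)):
    for r in masks_of(p,n)[:2]:
        print(k,n,round(r["score"],2),r["bbox"],p["color"][r["mask"]].mean(0).round())
save(w["color"],"w3.png")
a=s["color"][150:255,200:340];b=t["color"][150:255,170:310]
save(np.vstack([cv2.resize(a,(400,300),interpolation=2),cv2.resize(b,(400,300),interpolation=2)]),"c2.png")
np.savez("v3.npz",**{k+q:np.array(p[q]) for k,p in(("w",w),("s",s),("t",t)) for q in("intrinsics","extrinsics","color")})
```

```text
[ 0.52851115 -0.04309845  0.2642642 ] [-1.53926855e-04  9.92698488e-01  1.20617588e-01 -1.04166203e-03] [ 0.47336824 -0.72146528 -1.07408641] 0.028690112779743322
w leg 0.89 [244.7, 180.0, 324.3, 349.3] [176. 121.  79.]
w leg 0.7 [536.3, 224.2, 557.7, 269.2] [188.  50.  47.]
s leg 0.63 [269.0, 150.5, 293.1, 201.5] [188. 124.  75.]
s leg 0.61 [75.5, 276.1, 149.1, 369.7] [230. 190. 127.]
t leg 0.75 [178.1, 152.7, 270.1, 249.7] [113.  74.  47.]
t leg 0.7 [263.1, 214.4, 285.3, 223.1] [132.  87.  54.]
w bush 0.59 [186.0, 138.4, 248.8, 195.2] [210. 179. 129.]
s bush 0.92 [246.1, 213.9, 268.6, 234.9] [235. 191. 126.]
t bush 0.68 [127.8, 265.4, 142.5, 319.4] [192.  61.  51.]
t bush 0.55 [243.0, 209.6, 264.9, 226.5] [170. 131.  89.]
w tea_table 0.72 [1.5, 0.0, 308.3, 210.7] [142. 100.  69.]
s tea_table 0.55 [157.9, 158.7, 277.4, 300.9] [166. 109.  68.]
t tea_table 0.68 [175.7, 150.1, 269.5, 249.8] [113.  74.  48.]
```

View pics/w3.png

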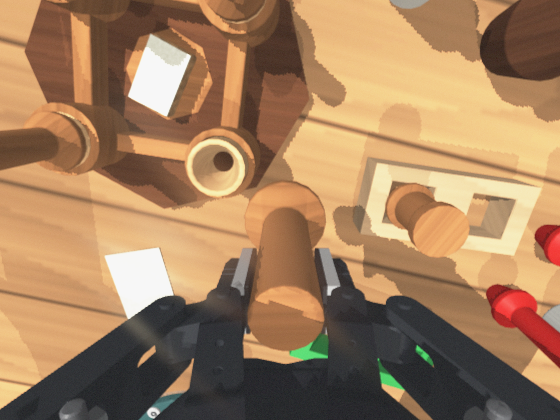

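View pics/c2.png

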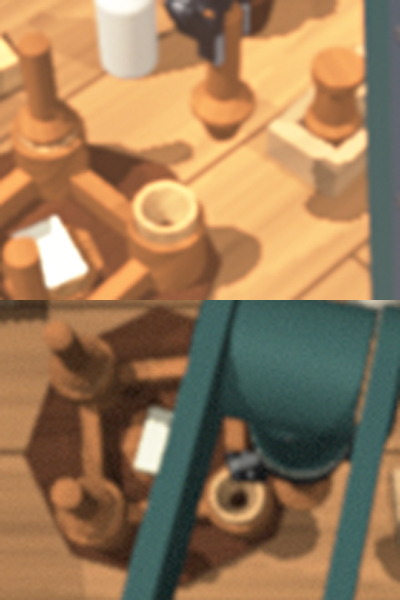

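Wrist view: bush rim ellipse centre ~(216,168), dark bore inside; held leg's collar at ~(285,216), upright. Side crop: rim centre at (167,208) → side pixel (258.5,222.8); top crop rim (238,197) → (253.3,219). All else undisturbed.

Run:
```python
from h import *
d=np.load("v3.npz");P={k:{q:d[k+q] for q in("intrinsics","extrinsics","color")} for k in "wst"}
w,s,t=P["w"],P["s"],P["t"]
for c in([(w,216,168),(s,258.5,222.3)],[(w,216,168),(t,253.3,219)],[(w,216,168),(s,258.5,222.3),(t,253.3,219)]):
    X=tri(c);print(X.round(4),[ (proj(p,X)-[u,v]).round(1).tolist() for p,u,v in c])
for z in(.09,.1,.11):print(z,atz(w,216,168,z).round(4), "rim ellipse box",hullbox(w,*atz(w,216,168,z)[:2],[(.0285,z)]).round(1),hullbox(s,*atz(s,258.5,222.3,z)[:2],[(.0285,z)]).round(1))
x,y=.5275,-.0425;print("collar pred",hullbox(w,x,y,[(.029,.195),(.029,.203)]).round(1),"side tip",proj(s,[x,y,.159]),hullbox(s,x,y,[(.029,.195),(.029,.203)]).round(1))
# sharp rim crop
g=cv2.cvtColor(w["color"],cv2.COLOR_RGB2HSV)[120:210,170:260];save(cv2.resize(np.hstack([w["color"][120:210,170:260],s["color"][195:255,228:288].repeat(1,0) if 0 else cv2.resize(s["color"][200:245,235:280],(90,90),interpolation=2)]),(800,400),interpolation=2),"w4.png")
```

```text
[0.5262 0.0296 0.0986] [[0.9, 1.1], [-0.5, 0.0]]
[0.5252 0.0307 0.0922] [[1.1, 0.6], [-0.4, -0.1]]
[0.5254 0.0295 0.0983] [[1.0, 1.8], [-0.3, 0.3], [-0.1, -0.5]]
0.09 [0.525  0.0323 0.09  ] rim ellipse box [188.  139.7 243.9 194.9] [247.7 213.7 269.2 231.1]
0.1 [0.5274 0.0305 0.1   ] rim ellipse box [187.1 138.8 244.8 195.7] [247.6 213.6 269.4 231.2]
0.11 [0.5298 0.0288 0.11  ] rim ellipse box [186.1 137.8 245.7 196.6] [247.5 213.5 269.5 231.3]
collar pred [246.2 178.3 330.3 259.6] side tip [277.87720825 192.93555787] [266.5 173.1 289.6 192.6]
```

View pics/w4.png

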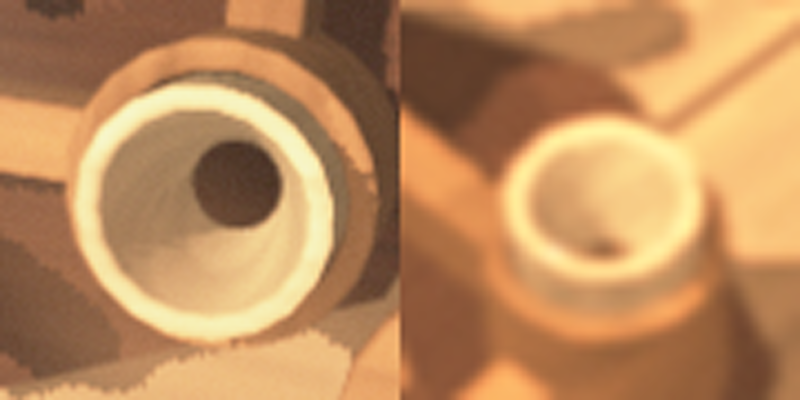

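Emit:
{"name": "jog_arm", "arguments": {"increments": [[0.004, -0.017, 0, 0], [0.0085, -0.035, 0, 0], [0.0043, -0.017, 0, 0], [0, 0, 0.02, 0], [0, 0, 0.02, 0], [0, 0, 0.01, 0], [0, 0, 0.005, 0], [0, 0, 0, 0]]}}

```text
clock: 7.58
ee_pos: [0.5295, 0.0271, 0.2104]
tcp_rot: [-0.0, 0.993, 0.12, 0.0]
contact_force: [0.7, 0.6, -2.1]
gripper_width: 0.0287
grip_force: 59.9
```

Run:
```python
from h import *
w=vision.read_camera("wrist");s=vision.read_camera("side")
st=read_state();print(st["ee_pos"],st["contact_force"],st["wrist_torque"])
save(np.hstack([cv2.resize(w["color"][100:310,180:390],(400,400),interpolation=2),cv2.resize(s["color"][160:250,210:300],(400,400),interpolation=2)]),"c5.png")
```

```text
[0.52983074 0.02693922 0.21092771] [ 0.05310017  0.14041469 -1.64423996] [0.03853676 0.04446222 0.01312444]
```

View pics/c5.png

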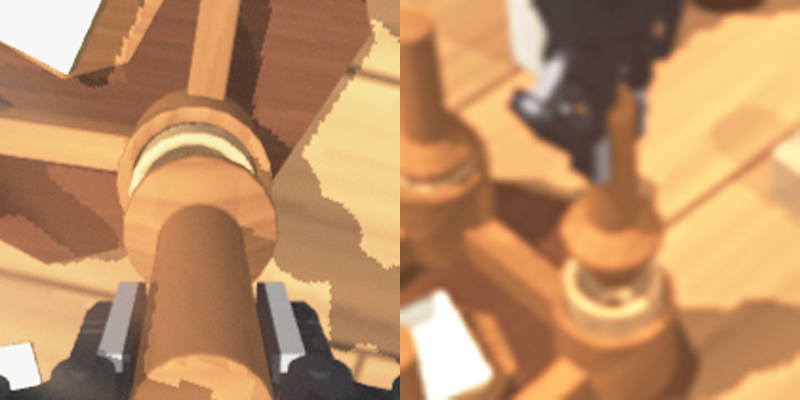

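Wrist crop: the rim (centre x≈194) is slightly left of the collar (199); side crop: collar and rim are in line at x≈612. Shift about 2 mm and lower, watching the force.

Emit:
{"name": "jog_arm", "arguments": {"increments": [[-0.0015, -0.002, 0, 0], [0, 0, 0.006, 0], [0, 0, 0.006, 0], [0, 0, 0.003, 0], [0, 0, 0, 0]]}}

```text
clock: 8.3
ee_pos: [0.5271, 0.0286, 0.1949]
tcp_rot: [-0.0, 0.993, 0.12, -0.0]
contact_force: [0.5, 0.2, -1.4]
gripper_width: 0.0287
grip_force: 59.9
```

Emit:
{"name": "jog_arm", "arguments": {"increments": [[0, 0, 0.004, 0], [0, 0, 0.003, 0], [0, 0, 0, 0]]}}

```text
clock: 8.68
ee_pos: [0.5273, 0.0286, 0.1881]
tcp_rot: [-0.0, 0.993, 0.12, -0.0]
contact_force: [-0.2, -0.7, -1.2]
gripper_width: 0.0289
grip_force: 59.8
```

Emit:
{"name": "jog_arm", "arguments": {"increments": [[0, 0, 0.002, 0], [0, 0, 0.002, 0], [0, 0, 0, 0]]}}

```text
clock: 9.05
ee_pos: [0.5278, 0.0288, 0.1844]
tcp_rot: [-0.0, 0.993, 0.12, 0.0]
contact_force: [1.1, -0.2, -0.9]
gripper_width: 0.0287
grip_force: 59.9
```

Emit:
{"name": "jog_arm", "arguments": {"increments": [[0, 0, 0.002, 0], [0, 0, 0.002, 0], [0, 0, 0, 0]]}}

```text
clock: 9.43
ee_pos: [0.5283, 0.0291, 0.181]
tcp_rot: [-0.0, 0.993, 0.12, 0.001]
contact_force: [1.3, 2.5, 4.9]
gripper_width: 0.0284
grip_force: 60.6
```

Emit:
{"name": "jog_arm", "arguments": {"increments": [[0, 0, 0.0015, 0], [0, 0, 0, 0]]}}

```text
clock: 9.68
ee_pos: [0.5284, 0.0291, 0.1797]
tcp_rot: [-0.0, 0.993, 0.12, 0.001]
contact_force: [1.4, 3.0, 5.7]
gripper_width: 0.0285
grip_force: 60.8
```

Emit:
{"name": "jog_arm", "arguments": {"increments": [[0.0008, -0.001, 0, 0], [0, 0, 0.001, 0], [0, 0, 0, 0]]}}

```text
clock: 10.05
ee_pos: [0.5287, 0.0296, 0.1787]
tcp_rot: [0.0, 0.993, 0.12, 0.001]
contact_force: [1.1, 2.0, 6.5]
gripper_width: 0.0286
grip_force: 60.7
```

Emit:
{"name": "jog_arm", "arguments": {"increments": [[0, 0, 0.0015, 0], [0, 0, 0, 0]]}}

```text
clock: 10.3
ee_pos: [0.5287, 0.0296, 0.1771]
tcp_rot: [0.0, 0.993, 0.12, 0.001]
contact_force: [1.0, 1.8, 6.8]
gripper_width: 0.029
grip_force: 60.7
```

Emit:
{"name": "jog_arm", "arguments": {"increments": [[0.0007, -0.0008, 0, 0], [0, 0, 0.001, 0], [0, 0, 0, 0]]}}

```text
clock: 10.68
ee_pos: [0.529, 0.03, 0.1761]
tcp_rot: [0.001, 0.993, 0.12, 0.001]
contact_force: [-0.2, -0.7, 6.7]
gripper_width: 0.0288
grip_force: 60.7
```

Emit:
{"name": "jog_arm", "arguments": {"increments": [[0, 0, 0.001, 0], [0, 0, 0, 0]]}}

```text
clock: 10.92
ee_pos: [0.529, 0.03, 0.1751]
tcp_rot: [0.001, 0.993, 0.12, 0.001]
contact_force: [0.5, 0.2, 7.2]
gripper_width: 0.0288
grip_force: 60.7
```

Emit:
{"name": "jog_arm", "arguments": {"increments": [[0, 0, 0.001, 0], [0, 0, 0, 0]]}}

```text
clock: 11.18
ee_pos: [0.529, 0.03, 0.1741]
tcp_rot: [0.001, 0.993, 0.12, 0.001]
contact_force: [1.1, -0.1, 6.0]
gripper_width: 0.029
grip_force: 60.7
```

Emit:
{"name": "jog_arm", "arguments": {"increments": [[0, 0, 0.001, 0], [0, 0, 0, 0]]}}

```text
clock: 11.42
ee_pos: [0.529, 0.03, 0.1731]
tcp_rot: [0.001, 0.993, 0.12, 0.001]
contact_force: [-0.4, -0.4, 7.4]
gripper_width: 0.0288
grip_force: 60.7
```

Emit:
{"name": "jog_arm", "arguments": {"increments": [[0, 0, 0.001, 0], [0, 0, 0, 0]]}}

```text
clock: 11.68
ee_pos: [0.529, 0.03, 0.1721]
tcp_rot: [0.001, 0.993, 0.12, 0.001]
contact_force: [0.1, -0.3, 6.9]
gripper_width: 0.0287
grip_force: 60.7
```

Emit:
{"name": "jog_arm", "arguments": {"increments": [[0, 0, 0.001, 0], [0, 0, 0, 0]]}}

```text
clock: 11.92
ee_pos: [0.529, 0.03, 0.1711]
tcp_rot: [0.001, 0.993, 0.12, 0.001]
contact_force: [0.7, 0.1, 6.9]
gripper_width: 0.0287
grip_force: 60.7
```

Emit:
{"name": "jog_arm", "arguments": {"increments": [[0, 0, 0.001, 0], [0, 0, 0, 0]]}}

```text
clock: 12.18
ee_pos: [0.529, 0.03, 0.1701]
tcp_rot: [0.001, 0.993, 0.12, 0.001]
contact_force: [0.7, -0.9, 7.6]
gripper_width: 0.0287
grip_force: 60.7
```

Emit:
{"name": "jog_arm", "arguments": {"increments": [[0, 0, 0.001, 0], [0, 0, 0, 0]]}}

```text
clock: 12.42
ee_pos: [0.529, 0.03, 0.1691]
tcp_rot: [0.001, 0.993, 0.12, 0.001]
contact_force: [0.2, -0.3, 7.6]
gripper_width: 0.0291
grip_force: 60.7
```

Emit:
{"name": "jog_arm", "arguments": {"increments": [[0, 0, 0.001, 0], [0, 0, 0, 0]]}}

```text
clock: 12.68
ee_pos: [0.529, 0.03, 0.1681]
tcp_rot: [0.001, 0.993, 0.12, 0.001]
contact_force: [0.5, -0.6, 7.2]
gripper_width: 0.0283
grip_force: 60.7
```

Emit:
{"name": "jog_arm", "arguments": {"increments": [[0, 0, 0.001, 0], [0, 0, 0, 0]]}}

```text
clock: 12.92
ee_pos: [0.529, 0.03, 0.1671]
tcp_rot: [0.001, 0.993, 0.12, 0.001]
contact_force: [0.3, -1.3, 7.0]
gripper_width: 0.0285
grip_force: 60.7
```

Emit:
{"name": "jog_arm", "arguments": {"increments": [[0, 0, 0.001, 0], [0, 0, 0, 0]]}}

```text
clock: 13.18
ee_pos: [0.529, 0.03, 0.1661]
tcp_rot: [0.001, 0.993, 0.12, 0.001]
contact_force: [0.7, -0.8, 6.9]
gripper_width: 0.0287
grip_force: 60.7
```

Emit:
{"name": "jog_arm", "arguments": {"increments": [[0, 0, 0.001, 0], [0, 0, 0, 0]]}}

```text
clock: 13.42
ee_pos: [0.529, 0.03, 0.1651]
tcp_rot: [0.001, 0.993, 0.12, 0.001]
contact_force: [0.7, 0.2, 6.3]
gripper_width: 0.0288
grip_force: 60.7
```

Emit:
{"name": "jog_arm", "arguments": {"increments": [[0, 0, 0.001, 0], [0, 0, 0, 0]]}}

```text
clock: 13.68
ee_pos: [0.529, 0.03, 0.1641]
tcp_rot: [0.001, 0.993, 0.12, 0.001]
contact_force: [0.8, -0.1, 6.8]
gripper_width: 0.0289
grip_force: 60.7
```

Emit:
{"name": "jog_arm", "arguments": {"increments": [[0, 0, 0.001, 0], [0, 0, 0, 0]]}}

```text
clock: 13.92
ee_pos: [0.529, 0.03, 0.1631]
tcp_rot: [0.001, 0.993, 0.12, 0.001]
contact_force: [0.3, -0.5, 7.2]
gripper_width: 0.0287
grip_force: 60.7
```

Emit:
{"name": "jog_arm", "arguments": {"increments": [[0, 0, 0.001, 0], [0, 0, 0, 0]]}}

```text
clock: 14.18
ee_pos: [0.5292, 0.03, 0.1626]
tcp_rot: [0.001, 0.993, 0.12, 0.001]
contact_force: [0.1, 0.3, 10.0]
gripper_width: 0.029
grip_force: 61.3
```

Emit:
{"name": "jog_arm", "arguments": {"increments": [[0, 0, 0.0007, 0], [0, 0, 0, 0]]}}

```text
clock: 14.42
ee_pos: [0.5294, 0.03, 0.1625]
tcp_rot: [0.001, 0.993, 0.12, 0.001]
contact_force: [-1.4, 0.1, 15.5]
gripper_width: 0.0289
grip_force: 61.7
```

Bottomed: the height stopped at 0.1625 while the force doubled to 15.5 N. Ease off the preload and open.

Emit:
{"name": "jog_arm", "arguments": {"increments": [[0, 0, -0.0009, 0], [0, 0, 0, 0]]}}

```text
clock: 14.68
ee_pos: [0.5291, 0.03, 0.1626]
tcp_rot: [0.001, 0.993, 0.12, 0.001]
contact_force: [0.4, -0.0, 8.6]
gripper_width: 0.0288
grip_force: 60.5
```

Emit:
{"name": "jog_arm", "arguments": {"increments": [[0, 0, 0, 0], [0, 0, 0, 0], [0, 0, 0, 0], [0, 0, 0, 0], [0, 0, 0, 0], [0, 0, 0, 0]], "claw": 0}}

```text
clock: 15.42
ee_pos: [0.5284, 0.0307, 0.1615]
tcp_rot: [-0.0, 0.993, 0.12, -0.0]
contact_force: [0.8, -0.1, -0.4]
gripper_width: 0.0854
grip_force: 0.0
```

Emit:
{"name": "jog_arm", "arguments": {"increments": [[0, 0, -0.01, 0], [0, 0, -0.03, 0], [0, 0, -0.04, 0], [0, 0, -0.04, 0], [0, 0, -0.03, 0], [0, 0, 0, 0]]}}

```text
clock: 16.18
ee_pos: [0.5302, 0.0306, 0.315]
tcp_rot: [0.001, 0.993, 0.12, 0.003]
contact_force: [0.1, -0.1, 0.0]
gripper_width: 0.0855
grip_force: 0.0
```

Run:
```python
from h import *
w=vision.read_camera("wrist");s=vision.read_camera("side")
print(read_state()["ee_pos"],read_state()["contact_force"])
save(np.hstack([cv2.resize(w["color"],(400,400),interpolation=3),cv2.resize(s["color"][150:270,180:300],(400,400),interpolation=2)]),"c6.png")
```

```text
[0.52822364 0.03073968 0.31165147] [ 0.3252804  -0.64815226 -0.63723678]
```

View pics/c6.png

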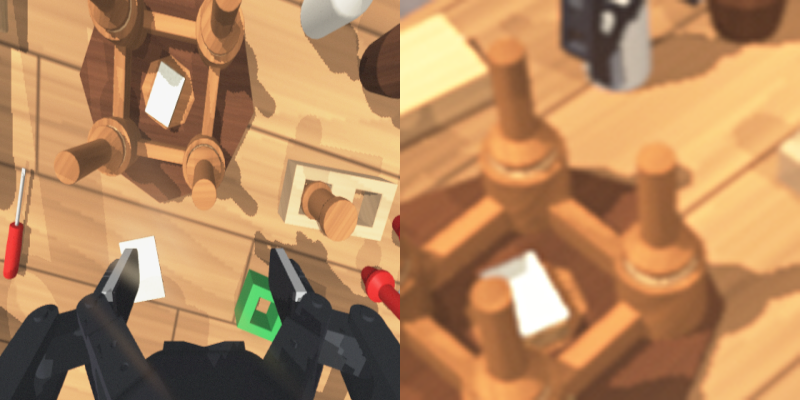

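The leg stands upright in the fourth corner (wrist crop 204,175; side crop 660,215), at a height matching the fitted ones; the rack, stout leg and other things are unmoved.

```bash
python3 -c "
from h import *
print(job.close_job())"
```

```text
the job is handed in; nothing more can be done
None
```

The slim leg stands upright by itself in the empty corner's bush. I pressed the bush down until it bottomed (the wrist force climbed from about 7 to 15.5 N, then I stopped), and nothing else appeared moved in the last pictures; the job is handed in, result not shown.

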